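# Push the bread pan lids home

### The arm

A 6-joint arm with a two-finger parallel gripper is mounted at the origin on the work surface. World frame = base frame: x ahead of the robot, y to its left, z up, the work surface at z = 0. Lengths are in m, angles in rad, forces in N, time in s.
With the tool pointing down it reaches from about 0.25 to 0.725 m from the base axis. Payload 4 kg.
Tool frame: the origin (TCP) lies midway between the tips of the shut fingers; the grasp point (between the pads) lies 19 mm behind it; z points along the fingers, y is the line along which they close (so a half turn about z gives the same grasp; the last joint's range is limited). The gripper opens to 85 mm and grips with 20 to 120 N. Pads are 22 mm wide; open, the fingers measure 114 mm over their backs; the gripper's body (76 mm by 85 mm) begins 54 mm behind the grasp point. The pads swing forward as they close: fully open they stand 13 mm farther back than shut.
Start: joints at [1.302, 0.241, 0.005, 1.335, 0, 1.571], TCP at [0.133, 0.482, 0.231] pointing down, gripper open.
Joint ranges: [-2.72, 2.72], [-1.05, 1.87], [-1.09, 1.28], [-1.99, 2.15], [-1.42, 1.44], [-3.14, 3.14]. Speed limits (rad/s): [2.79, 2.79, 3.14, 3.14, 3.14, 3.14].

### API

Orientations are given as a unit quaternion [x, y, z, w].
In Python, from workcell import status, camera, get_calibration, ticket gives the robot as it stands.
- The arm moves only by the shell command python3 -m creep 'ROWS' [OPENING]. ROWS is JSON, a list of rows, each a list of 6 numbers: the shift along the world's x, y, z in cm, then the turn, a rotation vector about the world's x, y, z in degrees. A call has 1 to 8 rows; each row shifts and turns the commanded pose from where the row before left it; what a row does not reach is not made up. A row lasts 1/10 s, in which the tool goes at most 50 mm and 8.59 degrees, less where a joint would pass 70% of its speed; a pose out of reach is approached as far as the arm can. A call is refused whole if a number of a shift passes 5 or a number of a turn 8.59, either way. A call with a gripper value outside its range is refused whole. OPENING is the opening, from -1 (shut) to 1 (fully open), so that 0 is half open, set as the call begins (- or left out, the last holds). The fingers move at their own pace and stop on an object; the grip force is fixed at half the most. Time passes only in rows, so rows that do not move let the fingers close. It gives the time, the measured TCP pose, the force, the opening and the grip force at its end, in the units of the state.
- status.get_obs(): the state, without advancing time (a new reading comes with each control period).
- camera(name): name is "scene" or "top"; returns the picture (420x560x3 uint8, red, green, blue); there is no depth.
- get_calibration(name): a dict with "fx", "fy", "cx", "cy" (pixels), "rvec" (rotation vector, rad) and "tvec" (3), from world to camera coordinates, as OpenCV has them. Camera axes: x right, y down, z forward; pixel columns grow to the right and rows downward; lengths in m; the calibration is good to about 2 mm. A picture is of the moment at which its call begins. get_calibration takes no time and is no camera call.
- ticket.job_done(): hands the job in; it is judged then, once.
The state is a dict: "clock": time; "joint_pos": joint angles; "joint_vel": joint speeds; "tau": joint torques, N m; "eef_pos": TCP position; "tool_rot": TCP orientation; "ft_force": force on the tool from outside, world axes, zero at the start; "ft_torque": the same for the moment, N m; "grip_width": finger opening in m; "grasp_force": force on a finger pad.
Only numpy, scipy, OpenCV 4.12 (cv2) and the standard library are available. Lean on these libraries where they do the work, as an engineer would, in place of code of your own. Each camera call takes 0.05 s, during which the arm holds its last target. There are 200 camera calls.

### The job

Two lidded bread pans stand on the counter with a loaf in each, and both sliding lids have been left part-way open. With the fingertips, push each lid along its pan until it is fully home, so that the bread does not dry out. Leave the pans standing where they are, lift nothing, disturb nothing else, and finish clear of everything.

Things in the scene. Friction and masses are not known exactly. Their poses are not given: they have to be found in the camera images.
- pan_a: one of two alike lidded sandwich-loaf pans of bare metal, the one whose lid is open towards the robot's left: a straight-sided box 200 mm long, 106 mm wide and 110 mm high holding a loaf, standing loose on the counter, about 1.4 kg in all. Origin: centre of its underside; x along its length, towards the end at which its lid slides off (roughly +y of the room); y across; z up. It may stand in the nearer or the farther row
- pan_b: one of two alike lidded sandwich-loaf pans of bare metal, the one whose lid is open towards the robot's right: a straight-sided box 200 mm long, 106 mm wide and 110 mm high holding a loaf, standing loose on the counter, about 1.4 kg in all. Origin: centre of its underside; x along its length, towards the end at which its lid slides off (roughly -y of the room); y across; z up. It may stand in the nearer or the farther row
- pan_a_lid (a joint): how far the flat sliding lid of pan_a is open, in m: 0 = fully home (its turned-down end against the pan's end wall), larger = slid along the pan's +x past its end; it stays where it is left; rubbing resistance about 1.6 N plus 6 N per m/s. The lid is 206 mm long and 116 mm wide, its top 114 mm above the counter (raised ribs 1 mm more), and travels at most 130 mm
- pan_b_lid (a joint): how far the flat sliding lid of pan_b is open, in m: 0 = fully home (its turned-down end against the pan's end wall), larger = slid along the pan's +x past its end; it stays where it is left; rubbing resistance about 1.6 N plus 6 N per m/s. The lid is 206 mm long and 116 mm wide, its top 114 mm above the counter (raised ribs 1 mm more), and travels at most 130 mm
- pan_a_lid_end (a point): point on the outer face of the turned-down end of the lid of pan_a, at mid-width and half-way down: the flat upright face to push on, 116 mm wide and 17 mm high (97 to 114 mm above the counter), looking along the pan's +x; it moves with the lid and has the pan's axes. Closed, it stands 106 mm from the pan's origin along the pan's x
- pan_b_lid_end (a point): point on the outer face of the turned-down end of the lid of pan_b, at mid-width and half-way down: the flat upright face to push on, 116 mm wide and 17 mm high (97 to 114 mm above the counter), looking along the pan's +x; it moves with the lid and has the pan's axes. Closed, it stands 106 mm from the pan's origin along the pan's x
- jar_1: tallest closed clear jar, 88 mm across and 150 mm high with a wooden stopper lid, on the turntable (280 mm across, its plate 19 mm above the counter, at the left); leave alone. Origin: centre of its underside
- jar_2: middle closed clear jar, 80 mm across and 125 mm high, on the turntable; leave alone. Origin: centre of its underside
- jar_3: shortest closed clear jar, 88 mm across and 105 mm high, on the turntable; leave alone. Origin: centre of its underside
- silicone_lid: green silicone jar lid lying on the counter left of the pans, 92 mm across, 24 mm high with its knob; leave alone. Origin: centre of its underside
- spoon: wooden stirring spoon about 285 mm long lying on the counter left of the pans, bowl end 54 mm wide towards its +x, 13 mm high; leave alone. Origin: underside, 8 mm from mid-length towards the bowl
- measuring_cup: steel measuring cup 74 mm across and 46 mm high, flat handle reaching 127 mm from its centre towards its -x, right of the pans; leave alone. Origin: centre of its underside
- open_pan: ordinary open loaf pan of thin aluminium, no lid, 225 mm by 115 mm and 64 mm high, at the right; leave alone. Origin: centre of its underside, x along its length
Not all that is in view belongs to the job. Leave any purple look-alike of the pan_a alone.

How it is judged:
At the end, for the whole second after the job is handed in: Both lids stand within 4 mm of fully home, and both pans are upright, at rest and within 30 mm of where they stood at the start (value of joint each of pan_a_lid, pan_b_lid below 0.004 m and distance of each of pan_a, pan_b from where it was at the start of the episode below 0.03 m and angle between each of pan_a, pan_b's own z axis and vertical below 0.05 rad and linear speed of each of pan_a, pan_b below 0.01 m/s); the robot touches nothing.
It fails at once if a bread pan is lifted (more than 10 mm) or tipped (more than 0.15 rad) (height (world z) of any of pan_a, pan_b above 0.01 m or angle between any of pan_a, pan_b's own z axis and vertical above 0.15 rad).
It fails at once if a bread pan is shoved or carried more than 30 mm from its place (distance of any of pan_a, pan_b from where it was at the start of the episode above 0.03 m).
It fails at once if a bystander (jar, silicone lid, spoon, measuring cup, open pan) is moved more than 15 mm (distance of any of jar_1, jar_2, jar_3, silicone_lid, spoon, measuring_cup, open_pan from where it was at the start of the episode above 0.015 m).
It also fails if it takes over 48 s, if anything falls off the work surface, if the arm or the gripper's body presses on something with over 40 N, if the wrist force passes 120 N, or if a joint passes its speed limit or range.

## Working session

There is one attempt and no reset: what is moved stays moved. The work goes in short steps, Python scripts to look and compute and a shell command to move; the robot and the scene stay as the last step left them, time stands still between calls to the robot, and variables do not carry over. Pictures are saved under pics/ and viewed, at most 10 in all, crops included, and the job is handed in when it is done.

```bash
mkdir -p pics; ls; python3 - <<'E'
from workcell import status, camera, get_calibration
import cv2
for n in ("scene","top"):
    cv2.imwrite(f"pics/{n}0.png",cv2.resize(camera(n)[:,:,::-1],(800,600),interpolation=cv2.INTER_CUBIC))
    print(n,get_calibration(n))
o=status.get_obs();print(o)
E
```

```text
pics
scene {'fx': 428.7426421941658, 'fy': 428.7426421941658, 'cx': 283.6512237729524, 'cy': 214.78814605252845, 'rvec': array([ 1.87825768,  1.60574731, -0.67007325]), 'tvec': array([-0.12579293, -0.24166372,  1.56367645])}
top {'fx': 389.35590042184316, 'fy': 389.35590042184316, 'cx': 278.7492703411163, 'cy': 205.04248992967666, 'rvec': array([ 2.20073791, -2.22333288,  0.05129542]), 'tvec': array([0.03540336, 0.43448605, 1.45980379])}
{'clock': 0.1, 'joint_pos': array([1.30200153e+00, 2.41358701e-01, 3.86468746e-03, 1.33524331e+00,
       2.71288790e-05, 1.57083471e+00]), 'joint_vel': array([ 0.00137516, -0.00190017,  0.00192356, -0.00023201, -0.00076024,
       -0.00022443]), 'tau': array([ 1.60578943e-04, -3.73136687e+01,  2.53010094e+01,  1.08460177e-02,
        8.80428701e-06,  4.04560566e-06]), 'eef_pos': array([0.1326227 , 0.48148818, 0.23049368]), 'tool_rot': array([ 1.34012136e-01,  9.90979215e-01, -9.59934041e-04, -1.43464138e-04]), 'ft_force': array([-0.44638539, -0.88200111,  0.01707734]), 'ft_torque': array([0.02493041, 0.02071179, 0.0820558 ]), 'grasp_force': 0.0, 'grip_width': 0.08565143926335968}
```

View pics/scene0.png

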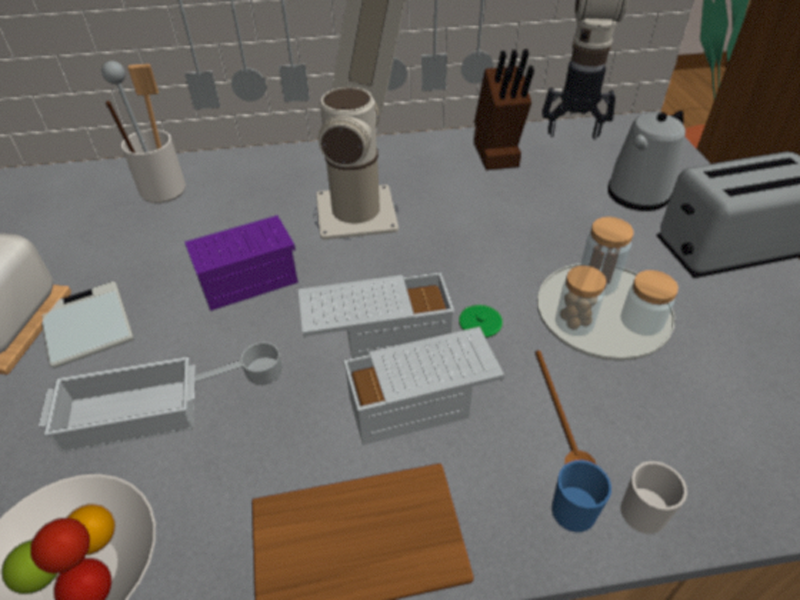

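View pics/top0.png

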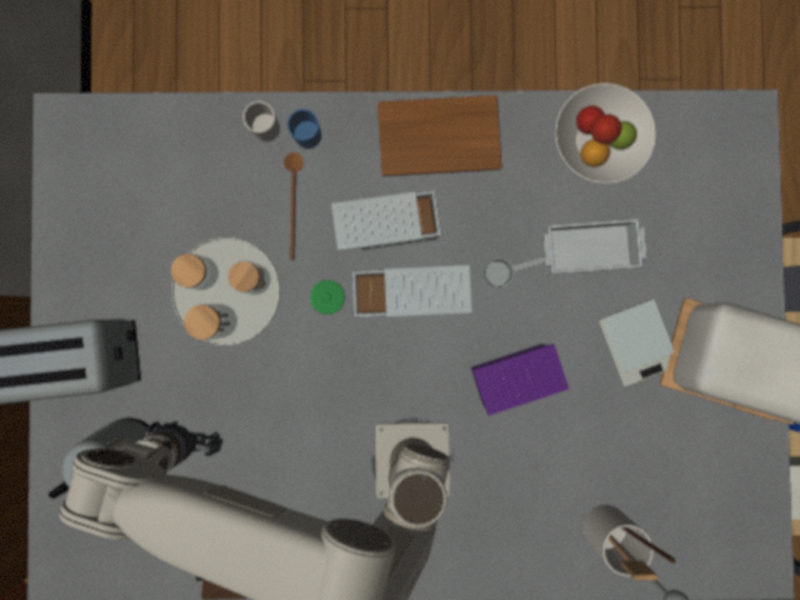

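The top view shows the base at about (412,460). There are three lidded boxes:
- **Far grey pan at (385,220):** its lid sticks out to the left, with its end at about (333,225), so this is pan_a.
- **Near grey pan at (412,290):** its lid sticks out to the right, with its end at about (471,290), so this is pan_b.
- **Purple box at (520,378):** a look-alike, to be left alone.

I'll measure the two lids and confirm this in one crop.

```bash
cat > h.py <<'E'
import numpy as np, cv2
from workcell import status, camera, get_calibration
def ray(n,uv,z):
    c=get_calibration(n);R=cv2.Rodrigues(c["rvec"])[0];C=-R.T@c["tvec"]
    d=R.T@np.array([(uv[0]-c["cx"])/c["fx"],(uv[1]-c["cy"])/c["fy"],1.]);return C+d*(z-C[2])/d[2]
def lids(im,box=(205,120,350,235)):
    """bright lid tops in the top view: min-area rectangles on z=0.114"""
    x0,y0,x1,y1=box;g=im[y0:y1,x0:x1].astype(int)
    m=((g.min(2)>135)&(g.max(2)-g.min(2)<25)).astype(np.uint8)
    m=cv2.morphologyEx(m,cv2.MORPH_CLOSE,np.ones((5,5)));m=cv2.morphologyEx(m,cv2.MORPH_OPEN,np.ones((9,9)))
    out=[]
    for c in cv2.findContours(m,cv2.RETR_EXTERNAL,cv2.CHAIN_APPROX_NONE)[0]:
        if cv2.contourArea(c)>800: out.append(cv2.boxPoints(cv2.minAreaRect(c))+[x0,y0])
    return out
E
python3 - <<'E'
from h import *
im=camera("top");v=np.ascontiguousarray(im[115:240,200:360,::-1]);v=cv2.resize(v,None,fx=5,fy=5,interpolation=cv2.INTER_CUBIC)
for b in lids(im):
    P=np.array([ray("top",p,.114)[:2] for p in b]);print(b.round(1).tolist(),"\n",P.round(4).tolist(),"c",P.mean(0).round(4),[np.linalg.norm(P[i]-P[i-1]).round(4) for i in range(4)])
    cv2.polylines(v,[((b-[200,115]+.5)*5).astype(int)],True,(0,0,255),1)
cv2.imwrite("pics/crop1.png",v)
E
```

```text
[[269.1, 187.7], [328.2, 185.2], [329.6, 218.5], [270.5, 221.0]] 
 [[0.4923, 0.0655], [0.499, -0.1414], [0.3825, -0.1445], [0.3761, 0.0618]] c [ 0.4375 -0.0396] [np.float64(0.1163), np.float64(0.207), np.float64(0.1166), np.float64(0.2065)]
[[231.4, 142.2], [289.8, 133.7], [294.5, 165.9], [236.1, 174.5]] 
 [[0.6532, 0.1962], [0.6818, -0.009], [0.5681, -0.0242], [0.5398, 0.1805]] c [0.6107 0.0859] [np.float64(0.1144), np.float64(0.2071), np.float64(0.1148), np.float64(0.2066)]
```

View pics/crop1.png

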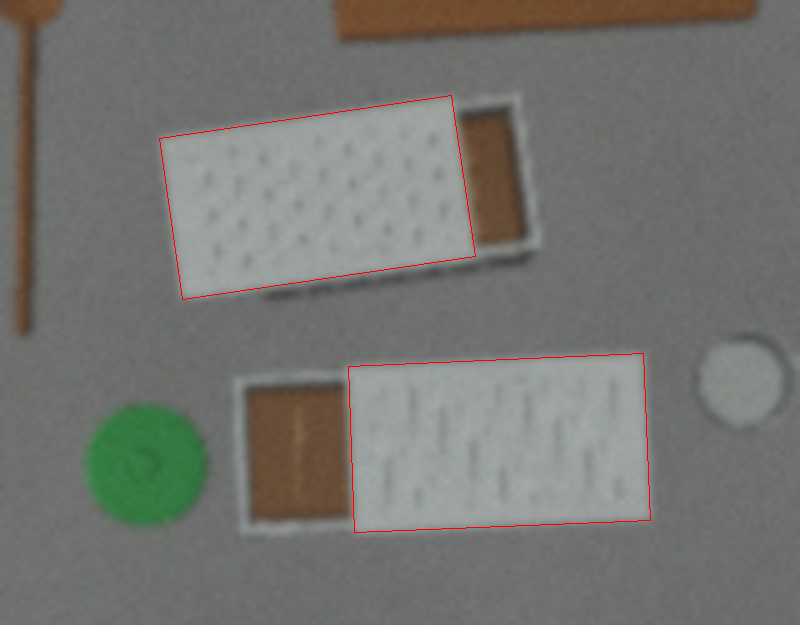

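The crop confirms it. The red outlines measure 207 x 116 mm at z = 0.114, which matches the lid size.
- **pan_a lid (crop ~(320,195)):** its end middle is at (0.597, 0.188), axis (-0.138, 0.990), and it is open about 48 mm.
- **pan_b lid (crop ~(500,440)):** its end middle is at (0.441, -0.143), axis (0.032, -0.999), and it is open about 81 mm.

I'll shut the fingers and go over the jars towards a point 70 mm beyond pan_a's lid end.

```bash
python3 -m creep '[[0,0,3,0,0,0],[3.8,-1.9,1,0,0,0],[3.8,-1.9,0,0,0,0],[3.8,-1.9,0,0,0,0],[3.8,-1.9,0,0,0,0],[3.8,-1.9,0,0,0,0],[3.8,-1.9,0,0,0,0],[3.8,-1.9,0,0,0,0]]' -1
python3 -m creep '[[3.8,-1.9,0,0,0,8],[3.8,-1.9,0,0,0,8],[3.8,-1.9,0,0,0,8],[3.8,-1.9,0,0,0,0],[3.8,-1.9,0,0,0,0],[0,0,0,0,0,0],[0,0,0,0,0,0]]'
```

```text
clock: 0.95
eef_pos: [0.4001, 0.3479, 0.271]
tool_rot: [0.134, 0.991, -0.0, -0.0]
ft_force: [-1.6, 0.4, -0.7]
grip_width: 0.0
grasp_force: 0.0
clock: 1.65
eef_pos: [0.5891, 0.2532, 0.2698]
tool_rot: [-0.074, 0.997, -0.0, -0.001]
ft_force: [0.9, -0.2, -0.1]
grip_width: 0.0004
grasp_force: 0.0
```

```bash
python3 -m creep '[[0,0,-4,0,0,0],[0,0,-4,0,0,0],[0,0,-4,0,0,0],[0,0,-2.6,0,0,0],[0,0,-2,0,0,0],[0,0,0,0,0,0],[0,0,0,0,0,0]]'
python3 - <<'E'
from h import *
cv2.imwrite("pics/s1.png",cv2.resize(camera("scene")[150:330,200:440,::-1],(800,600),interpolation=cv2.INTER_CUBIC))
E
```

```text
clock: 2.35
eef_pos: [0.5879, 0.2549, 0.106]
tool_rot: [-0.076, 0.997, 0.0, -0.0]
ft_force: [0.7, -0.8, 0.1]
grip_width: -0.0
grasp_force: 0.0
```

View pics/s1.png

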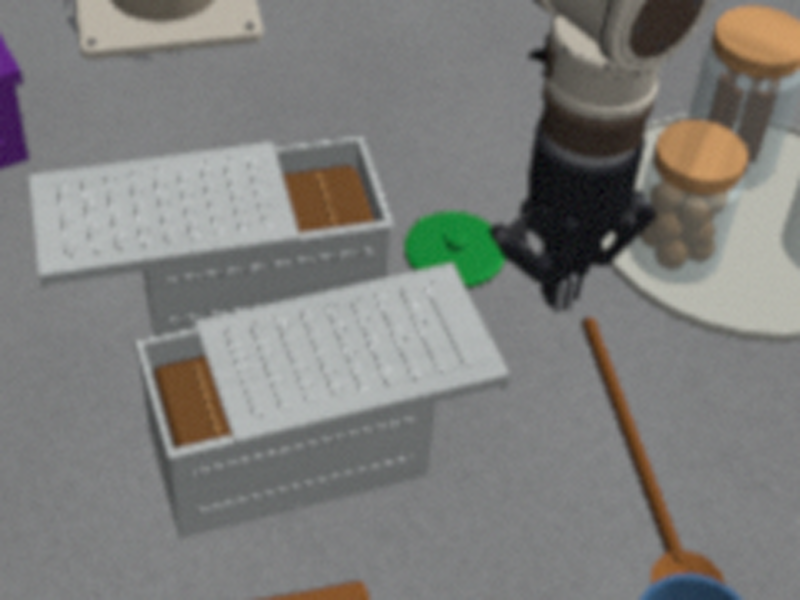

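The shut fingertips (crop ~(563,300)) stand clear beyond the middle of the far lid's end face (~(480,330)), over open counter. The knuckles sit higher than the lid top. I'll push along (0.138, -0.990).

```bash
python3 -m creep '[[0.2,-1.5,-0.2,0,0,0],[0.2,-1.5,0,0,0,0],[0.2,-1.5,0,0,0,0],[0.14,-1,0,0,0,0],[0.14,-1,0,0,0,0],[0.14,-1,0,0,0,0],[0.14,-1,0,0,0,0]]'
python3 -m creep '[[0.14,-1,0,0,0,0],[0,0,0,0,0,0],[0,0,0,0,0,0]]'
python3 - <<'E'
from h import *
im=camera("top");cv2.imwrite("pics/t2.png",cv2.resize(im[115:235,200:360,::-1],(800,600),interpolation=cv2.INTER_CUBIC))
E
```

```text
clock: 3.1
eef_pos: [0.6005, 0.1685, 0.1038]
tool_rot: [-0.075, 0.997, 0.0, 0.0]
ft_force: [-1.8, 2.0, 3.3]
grip_width: -0.0003
grasp_force: 1.6
clock: 3.4
eef_pos: [0.6018, 0.1583, 0.1028]
tool_rot: [-0.075, 0.997, -0.0, -0.0]
ft_force: [0.1, -1.0, 0.7]
grip_width: 0.0001
grasp_force: 0.0
```

View pics/t2.png

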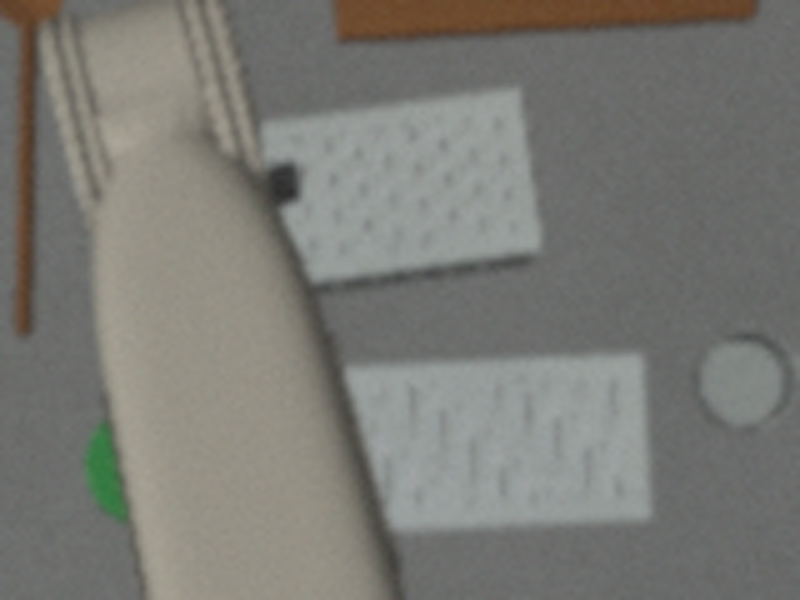

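The view shows the far lid's back edge (crop ~(530,168)) almost level with where the pan's rim was (~(530,168)), so the lid is nearly home. I'll push on in small steps and watch the force for the stop.

```bash
for i in 1 2 3; do :; done; python3 -m creep '[[0.04,-0.3,0,0,0,0],[0.04,-0.3,0,0,0,0]]'
python3 -m creep '[[0.03,-0.2,0,0,0,0]]'; python3 -m creep '[[0.03,-0.2,0,0,0,0]]' ; python3 -m creep '[[0,0,0,0,0,0]]'
```

```text
clock: 3.65
eef_pos: [0.6022, 0.1547, 0.1028]
tool_rot: [-0.076, 0.997, 0.002, -0.0]
ft_force: [-1.2, 7.5, -0.4]
grip_width: -0.0
grasp_force: 3.1
clock: 3.75
eef_pos: [0.6023, 0.1533, 0.1029]
tool_rot: [-0.076, 0.997, 0.002, -0.0]
ft_force: [-1.4, 6.9, -1.5]
grip_width: -0.0002
grasp_force: 3.0
clock: 3.85
eef_pos: [0.6026, 0.1515, 0.1029]
tool_rot: [-0.076, 0.997, 0.002, -0.0]
ft_force: [-0.2, 6.1, -0.7]
grip_width: -0.0002
grasp_force: 3.0
clock: 3.95
eef_pos: [0.6027, 0.1511, 0.1029]
tool_rot: [-0.076, 0.997, 0.002, -0.0]
ft_force: [-0.7, 5.4, -0.5]
grip_width: 0.0001
grasp_force: 2.4
```

The force rose to about 7 N and stayed there, against about 2 N while the lid was sliding. So pan_a's lid is on its stop. I'll back off, rise, and cross above to the far side of pan_b's lid end.

```bash
python3 -m creep '[[-0.3,2,0,0,0,0],[-0.6,4,0,0,0,0],[0,0,4,0,0,0],[0,0,5,0,0,0],[0,0,5,0,0,0],[-1.4,-3.9,0,0,0,-6],[-1.4,-3.9,0,0,0,0],[-1.4,-3.9,0,0,0,0]]'
python3 -m creep '[[-1.4,-3.9,0,0,0,0],[-1.4,-3.9,0,0,0,0],[-1.4,-3.9,0,0,0,0],[-1.4,-3.9,0,0,0,0],[-1.4,-3.9,0,0,0,0],[-1.4,-3.9,0,0,0,0],[-1.4,-3.9,0,0,0,0],[-1,-3,0,0,0,0]]'; python3 -m creep '[[0,0,0,0,0,0],[0,0,0,0,0,0]]'
python3 - <<'E'
from h import *
im=camera("top");
for b in lids(im):
    P=np.array([ray("top",p,.114)[:2] for p in b]);print(P.round(4).tolist(),"c",P.mean(0).round(4),[np.linalg.norm(P[i]-P[i-1]).round(4) for i in range(4)])
E
```

```text
clock: 4.75
eef_pos: [0.552, 0.091, 0.2438]
tool_rot: [-0.023, 1.0, -0.0, 0.001]
ft_force: [0.3, -0.1, 0.6]
grip_width: 0.0002
grasp_force: 0.0
clock: 5.55
eef_pos: [0.443, -0.2132, 0.2434]
tool_rot: [-0.022, 1.0, -0.001, -0.0]
ft_force: [0.0, 0.1, -0.3]
grip_width: -0.0002
grasp_force: 0.0
clock: 5.75
eef_pos: [0.4439, -0.2115, 0.2433]
tool_rot: [-0.022, 1.0, 0.0, -0.0]
ft_force: [0.5, -0.8, -0.4]
grip_width: -0.0
grasp_force: 0.0
[[0.4907, 0.0646], [0.4985, -0.1395], [0.3839, -0.1433], [0.3763, 0.0603]] c [ 0.4373 -0.0395] [np.float64(0.1144), np.float64(0.2042), np.float64(0.1147), np.float64(0.2037)]
[[0.6607, 0.143], [0.6862, -0.0613], [0.574, -0.0746], [0.5489, 0.1293]] c [0.6174 0.0341] [np.float64(0.1127), np.float64(0.2059), np.float64(0.113), np.float64(0.2054)]
```

pan_a's lid moved 52 mm against my estimate of 48 mm of opening, which leaves a pan shift of a few mm. Contact came with the TCP about 15 mm off the face. For pan_b the TCP is on the lid's centreline and 69 mm out, so I'll descend, make a 54 mm free approach, then push about 81 mm.

```bash
python3 -m creep '[[0,0,-4,0,0,0],[0,0,-4,0,0,0],[0,0,-4,0,0,0],[0,0,-1.9,0,0,0],[0,0,0,0,0,0],[0,0,0,0,0,0]]'
python3 -m creep '[[-0.05,1.5,0,0,0,0],[-0.05,1.5,0,0,0,0],[-0.05,1.5,0,0,0,0],[-0.03,1,0,0,0,0],[-0.03,1,0,0,0,0],[-0.03,1,0,0,0,0],[-0.03,1,0,0,0,0],[-0.03,1,0,0,0,0]]'
python3 -m creep '[[-0.03,1,0,0,0,0],[-0.03,1,0,0,0,0],[-0.03,1,0,0,0,0],[0,0,0,0,0,0]]'
```

```text
clock: 6.4
eef_pos: [0.4448, -0.21, 0.1047]
tool_rot: [-0.024, 1.0, 0.0, -0.0]
ft_force: [-0.2, -0.1, 0.8]
grip_width: 0.0001
grasp_force: 0.0
clock: 7.2
eef_pos: [0.4412, -0.1155, 0.1046]
tool_rot: [-0.022, 1.0, -0.0, 0.0]
ft_force: [-1.7, -2.6, 3.8]
grip_width: -0.0003
grasp_force: 1.7
clock: 7.6
eef_pos: [0.4401, -0.0843, 0.104]
tool_rot: [-0.024, 1.0, 0.001, -0.0]
ft_force: [-0.2, 0.4, 0.2]
grip_width: -0.0001
grasp_force: 0.0
```

The force is still about 2.6 N, which is sliding only. About 8 mm remains, so I'll go on in small steps.

```bash
python3 -m creep '[[-0.01,0.3,0,0,0,0],[-0.01,0.3,0,0,0,0]]'
python3 -m creep '[[-0.01,0.2,0,0,0,0]]'; python3 -m creep '[[-0.01,0.2,0,0,0,0]]'; python3 -m creep '[[0,0,0,0,0,0]]'
```

```text
clock: 7.8
eef_pos: [0.44, -0.08, 0.104]
tool_rot: [-0.022, 1.0, -0.0, -0.0]
ft_force: [0.7, -1.6, 0.1]
grip_width: -0.0002
grasp_force: 0.8
clock: 7.9
eef_pos: [0.4399, -0.0779, 0.104]
tool_rot: [-0.023, 1.0, -0.0, -0.0]
ft_force: [0.8, -1.8, -0.8]
grip_width: -0.0002
grasp_force: 0.7
clock: 8.0
eef_pos: [0.4398, -0.076, 0.1041]
tool_rot: [-0.022, 1.0, -0.0, -0.0]
ft_force: [0.5, -2.1, -0.3]
grip_width: -0.0001
grasp_force: 0.7
clock: 8.1
eef_pos: [0.4398, -0.0759, 0.1042]
tool_rot: [-0.023, 1.0, 0.0, -0.0]
ft_force: [0.3, -1.2, -0.0]
grip_width: 0.0003
grasp_force: 0.5
```

Still sliding at about 2 N, so it is not yet on its stop.

```bash
python3 -m creep '[[-0.01,0.2,0,0,0,0],[-0.01,0.2,0,0,0,0]]'
python3 -m creep '[[-0.01,0.2,0,0,0,0]]'; python3 -m creep '[[-0.01,0.2,0,0,0,0]]'
```

```text
clock: 8.3
eef_pos: [0.4398, -0.0736, 0.1043]
tool_rot: [-0.022, 1.0, -0.002, -0.0]
ft_force: [0.1, -7.9, -2.2]
grip_width: -0.0005
grasp_force: 2.8
clock: 8.4
eef_pos: [0.4397, -0.0716, 0.1043]
tool_rot: [-0.022, 1.0, -0.002, -0.0]
ft_force: [0.3, -7.4, -1.5]
grip_width: -0.0001
grasp_force: 2.8
clock: 8.5
eef_pos: [0.4395, -0.0696, 0.1043]
tool_rot: [-0.022, 1.0, -0.002, -0.0]
ft_force: [-0.3, -6.7, -2.4]
grip_width: -0.0003
grasp_force: 2.8
```

The same rise to about 7.5 N shows pan_b's lid is home. I'll back off, rise clear and check both.

```bash
python3 -m creep '[[0.1,-2,0,0,0,0],[0.1,-4,0,0,0,0],[0,0,4,0,0,0],[0,0,5,0,0,0],[0,0,5,0,0,0],[-2,-4,0,0,0,0],[-2,-4,0,0,0,0],[0,0,0,0,0,0]]'
python3 -m creep '[[-2,-4,0,0,0,0],[-2,-4,0,0,0,0],[0,0,0,0,0,0],[0,0,0,0,0,0],[0,0,0,0,0,0]]'
python3 - <<'E'
from h import *
im=camera("top")
for b in lids(im):
    P=np.array([ray("top",p,.114)[:2] for p in b]);print(P.round(4).tolist(),"c",P.mean(0).round(4))
cv2.imwrite("pics/t3.png",cv2.resize(im[115:235,200:360,::-1],(800,600),interpolation=cv2.INTER_CUBIC))
cv2.imwrite("pics/s3.png",cv2.resize(camera("scene")[150:330,200:440,::-1],(800,600),interpolation=cv2.INTER_CUBIC))
E
```

```text
clock: 9.3
eef_pos: [0.3999, -0.211, 0.2449]
tool_rot: [-0.02, 1.0, -0.0, 0.0]
ft_force: [0.2, 0.2, 0.2]
grip_width: 0.0001
grasp_force: 0.0
clock: 9.8
eef_pos: [0.3619, -0.2869, 0.2441]
tool_rot: [-0.023, 1.0, 0.001, 0.0]
ft_force: [-0.6, -0.1, -0.4]
grip_width: -0.0
grasp_force: 0.0
[[0.4884, 0.151], [0.4955, -0.0559], [0.3804, -0.0594], [0.3736, 0.1469]] c [0.4345 0.0456]
[[0.6599, 0.144], [0.6871, -0.0618], [0.5753, -0.0759], [0.5485, 0.1295]] c [0.6177 0.0339]
```

View pics/t3.png

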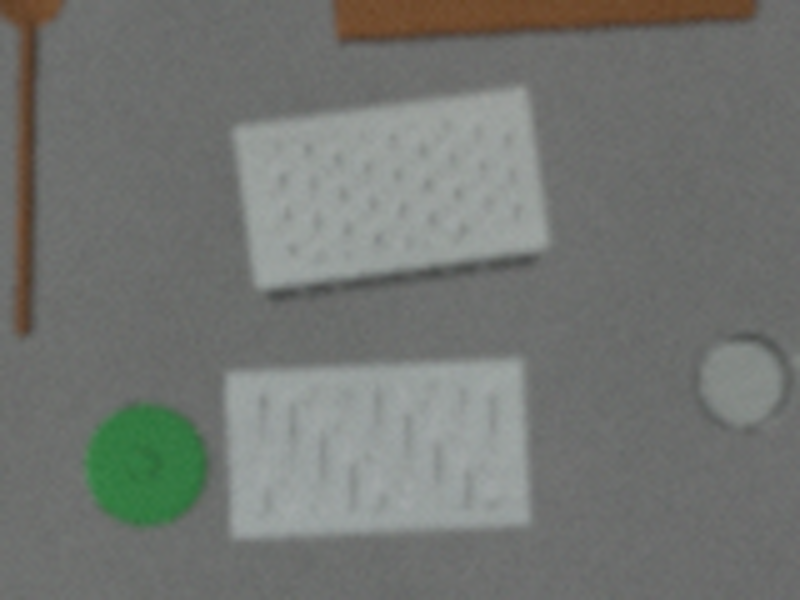

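View pics/s3.png

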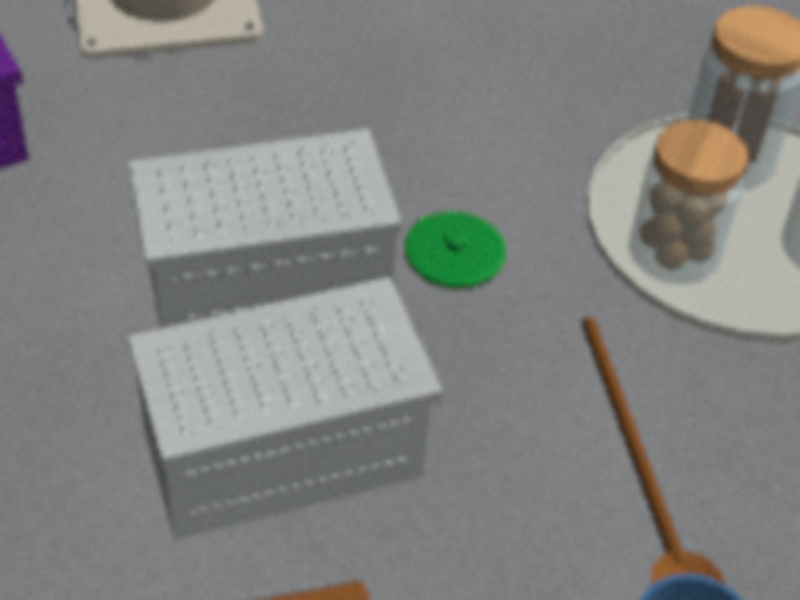

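Both views show the lids covering their pans completely: far lid at crop (390,190), near lid at (378,448), with no bread visible. The pans moved only a few mm, the green lid, spoon and cup are where they were, and the arm is clear. I'm handing it in.

```bash
python3 -c "
from workcell import ticket
print(ticket.job_done())"
```

```text
the job is handed in; nothing more can be done
None
```

I pushed both lids fully home and handed the job in; no result came back, but the last pictures show both pans closed and shifted only a few mm, nothing else in view moved, and the arm clear.

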